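Seat the red interlock key in its lock

ROBOT

A 7-joint arm with a two-finger parallel gripper is mounted at the origin on a cart in front of the work surface, level with it; the furniture and walls round the work are solid. World frame = base frame: x ahead of the robot, y to its left, z up, the work surface at z = 0. Lengths are in m, angles in rad, forces in N, time in s.
With the tool pointing down it reaches from about 0.375 to 0.925 m from the base axis. Payload 3.1 kg.
Tool frame: the origin (TCP) lies midway between the tips of the shut fingers; the grasp point (between the pads) lies 19 mm behind it; z points along the fingers, y is the direction in which the jaws open and shut (so a half turn about z gives the same grasp; the last joint's range is limited). The gripper opens to 85 mm and grips with 20 to 120 N. Pads are 22 mm wide; open, the fingers measure 114 mm over their backs; the gripper's body (76 mm by 85 mm) begins 54 mm behind the grasp point. The pads swing forward as they close: fully open they stand 13 mm farther back than shut.
Start: joints at [1.147, 0.383, 0.044, 1.598, -0.018, 1.161, -0.05], TCP at [0.208, -0.616, 0.231] pointing down, gripper open.
Joint ranges: [-2.61, 2.61], [-0.41, 2.15], [-1.48, 1.57], [0, 2.5], [-1.57, 4.71], [0.05, 1.97], [-2.85, 2.85]. Speed limits (rad/s): [2.79, 2.79, 3.14, 3.14, 3.14, 3.14, 3.14].

INTERFACE

Orientations are given as a rotation vector (axis times angle).
In Python, from cell import bot gives the robot as it stands.
- The arm moves only by the tool arm_command, never from a script. Its argument "commands" is a list of rows, each an object of numbers: "claw": the opening, from 0 (shut) to 1 (fully open); "dx", "dy", "dz": the shift along the tool's x, y, z in cm; "ax", "ay", "az": the turn, a rotation vector about the tool's x, y, z in degrees. In form: [{"claw": .., "dx": .., "dy": .., "dz": .., "ax": .., "ay": .., "az": ..}, ...]. A call has 1 to 20 rows; each row is the pose to reach, as a shift and turn from the pose commanded when the call began, along the tool's axes at that moment; what a row does not reach only later rows make up. A row lasts 1/10 s, in which the tool goes at most 50 mm and 8.59 degrees, less where a joint would pass 70% of its speed; a pose out of reach is approached as far as the arm can. A call with a gripper value outside its range is refused whole. The fingers move at their own pace and stop on an object; "squeeze" is the grip in N (left out, the last holds). Time passes only in rows, so rows that repeat a pose let the fingers close. It gives the time, the measured TCP pose, the force and the opening at its end, in the units of the state.
- bot.sense(): the state, without advancing time (a new reading comes with each control period).
- bot.snapshot(name): name is "side" or "top"; returns the picture (384x512x3 uint8, red, green, blue); there is no depth.
- bot.calibration(name): a dict with "mtx" (3x3 intrinsics, pixels), "k1" (the pictures are not rectified: a ray, as slopes to the right and down, at radius r is drawn at 1 + k1 r^2 times it, then the intrinsics apply), "xyz" and "attitude" of the camera in the world. Camera axes: x right, y up, looking along -z (the intrinsics and any distortion apply to the point x, -y, -z); pixel columns grow to the right and rows downward; lengths in m; the calibration is good to about 2 mm. A picture is of the moment at which its call begins. calibration takes no time and is no camera call.
- bot.job_done(): hands the job in, once; it reports no verdict.
Trained networks look in the newest picture that a camera, given by its name, has taken for a name from the list of things; names that differ only in an ending like _2 or _b are one class to them, and where a whole thing is asked for, a point or a joint stands for the part that bears it (a point fixed in the world has none). Each returns a list of dicts, best first, with "p" (0 to 1); they miss things now and then, are a little off and sometimes report something else, mostly with a low value. They report only what shows in the picture. A call takes as long as a camera call. They do not tell look-alikes from the thing itself.
- bot.boxes_of(camera, name): "at" ([x, y, z] in m, in world coordinates, good to about 4 mm: the middle of the surface that is visible of it).
- bot.cut_out(camera, name): "mask" (384x512 bool, what is visible of it).
The state is a dict: "time_s": time; "joints": joint angles; "dq": joint speeds; "joint_torque": joint torques, N m; "eef_pos": TCP position; "tcp_rot": TCP orientation; "contact_force": force on the tool from outside, world axes, zero at the start; "torque": the same for the moment, N m; "width": finger opening in m.
Only numpy, scipy, OpenCV 4.12 (cv2) and the standard library are available. Lean on these libraries where they do the work, as an engineer would, in place of code of your own. Each camera call takes 0.05 s, during which the arm holds its last target.

TASK

Two T-handled keys stand in their locks on the bench and neither has caught. Turn the red key gently, a little back and forth if need be, until its handle lines up with the two white marks on its lock and the key drops fully home, then let go of it. Leave the blue key exactly as it stands.

Things in the scene. Friction and masses are not known exactly. Their poses are not given: they have to be found in the camera images.
- red_key: Loose key, about 0.12 kg, upright in the red-banded lock. Origin: on its axis (z up) at the underside of the brass bit (36 along x, 10 along y, 8 high). Red handle bar 56 mm long (x), 12 thick (y), 26 high, centred 53 above the origin. Pilot pin 12 thick reaches 26 below it. A half turn looks the same. Start: origin at 50 mm, handle 40 to 80 deg counter-clockwise from above of the marks.
- red_lock: Fixed dark round lock with red band, 70 mm wide, 60 high, foot 92 wide; origin: centre of its underside, on the bench, z up. 44 mm bore; ledge 10 below the rim with slot 42x18 along x, 12 deep; white marks 8 wide at both x ends of the rim. Pilot play 1.5. With key x within 10 deg of lock x (either way) the key drops 12 mm by its weight or a light push: home has its origin 38 above the lock's.
- blue_key: Key of the same shape with a blue handle, standing in a like lock with a blue band, 12 cm or more from the red one. Leave it as it is. Origin, axes and sizes as for the red key.
- blue_key_end (a point): Centre of one end face of the blue key's handle, 28 mm along the key's x from its axis and 53 mm above its origin. Moves if the blue key is turned or lifted.
There are look-alikes about, which are no part of the job. Leave any turquoise look-alike of the red_key alone.

How it is judged:
By the outcome, as a careful person would: the job done as asked, in the order asked, and still so for the second after the job is handed in, with the robot touching nothing.
It also fails if it takes over 42 s, if anything falls off the work surface, if the arm or the gripper's body presses on something with over 40 N, if the wrist force passes 120 N, or if a joint passes its speed limit or range.

## Working session

There is one attempt and no reset: what is moved stays moved. The work goes in short steps, Python scripts to look and compute and a tool call to move; the robot and the scene stay as the last step left them, time stands still between calls to the robot, and variables do not carry over. Pictures are saved under pics/ and viewed, and the job is handed in when it is done.

Besides the shell and the picture viewer there is one more tool, called as name(argument=value, ...) on one line, values as JSON. arm_command: Moves the arm, as the interface text tells. Its arguments: {"type":"object","properties":{"commands":{"type":"array","items":{"type":"object","properties":{"claw":{"type":"number"},"dx":{"type":"number"},"dy":{"type":"number"},"dz":{"type":"number"},"ax":{"type":"number"},"ay":{"type":"number"},"az":{"type":"number"}}}},"squeeze":{"type":"number"}},"required":["commands"]}

```bash
ls; mkdir -p pics
cat > h.py <<'E'
import numpy as np, cv2
from cell import bot
from scipy.spatial.transform import Rotation as R
def cal(n):
    c=bot.calibration(n); a=np.array(c["attitude"],float)
    Rm=a if a.shape==(3,3) else (R.from_rotvec(a).as_matrix() if a.size==3 else R.from_quat(a).as_matrix())
    return np.array(c["mtx"]),c["k1"],np.array(c["xyz"]),Rm
def proj(n,P):
    K,k,t,Rm=cal(n); p=(np.atleast_2d(P)-t)@Rm
    s=np.c_[p[:,0],-p[:,1]]/(-p[:,2:3]); r2=(s**2).sum(1,keepdims=True); s=s*(1+k*r2)
    return np.c_[s[:,0]*K[0,0]+K[0,2],s[:,1]*K[1,1]+K[1,2]]
def back(n,uv,z):
    K,k,t,Rm=cal(n); uv=np.atleast_2d(np.array(uv,float))
    d=np.c_[(uv[:,0]-K[0,2])/K[0,0],(uv[:,1]-K[1,2])/K[1,1]]; s=d.copy()
    for _ in range(30): s=d/(1+k*(s**2).sum(1,keepdims=True))
    v=np.c_[s[:,0],-s[:,1],-np.ones(len(s))]@Rm.T
    return t+v*((z-t[2])/v[:,2])[:,None]
def save(n,im,crop=None,f=1):
    if crop: im=im[crop[1]:crop[3],crop[0]:crop[2]]
    cv2.imwrite("pics/"+n+".png",cv2.resize(im[...,::-1],None,fx=f,fy=f,interpolation=cv2.INTER_CUBIC))
E
python3 - <<'E'
from h import *
print(bot.calibration("top"),bot.calibration("side"))
a=bot.snapshot("top");b=bot.snapshot("side");np.save("t0.npy",a);np.save("s0.npy",b)
save("t0",a,f=1.5);save("s0",b,f=1.5)
for c in("top","side"):
  for n in("red_key","red_lock","blue_key"):
    print(c,n,[(np.round(d["at"],3).tolist(),round(d["p"],2)) for d in bot.boxes_of(c,n)])
s=bot.sense();print(s["eef_pos"],s["tcp_rot"],s["width"],s["time_s"])
E
```

```text
pics
{'mtx': array([[365.24685314,   0.        , 252.6691363 ],
       [  0.        , 365.24685314, 188.65088526],
       [  0.        ,   0.        ,   1.        ]]), 'k1': -0.018111006348806333, 'xyz': array([ 0.3194894 , -0.27519159,  0.95815196]), 'attitude': array([ 0.06413656, -0.05827363, -1.59500644])} {'mtx': array([[356.39731947,   0.        , 246.37622043],
       [  0.        , 356.39731947, 192.96624129],
       [  0.        ,   0.        ,   1.        ]]), 'k1': 0.03674013291806104, 'xyz': array([ 0.17669081, -1.00452823,  0.47607167]), 'attitude': array([ 1.07977467, -0.15340511, -0.20197711])}
top red_key [([0.434, -0.354, 0.116], 0.63), ([0.288, -0.415, 0.092], 0.6)]
top red_lock [([0.423, -0.348, 0.052], 0.84)]
top blue_key [([0.42, -0.221, 0.113], 0.58)]
side red_key [([0.436, -0.36, 0.1], 0.58), ([0.285, -0.424, 0.069], 0.57)]
side red_lock [([0.427, -0.376, 0.034], 0.79)]
side blue_key [([0.422, -0.23, 0.097], 0.53)]
[ 0.20802196 -0.61567254  0.23106781] [-3.09959868e+00 -5.09545561e-01  1.03915798e-04] 0.08544222691052018 0.4
```

View pics/t0.png

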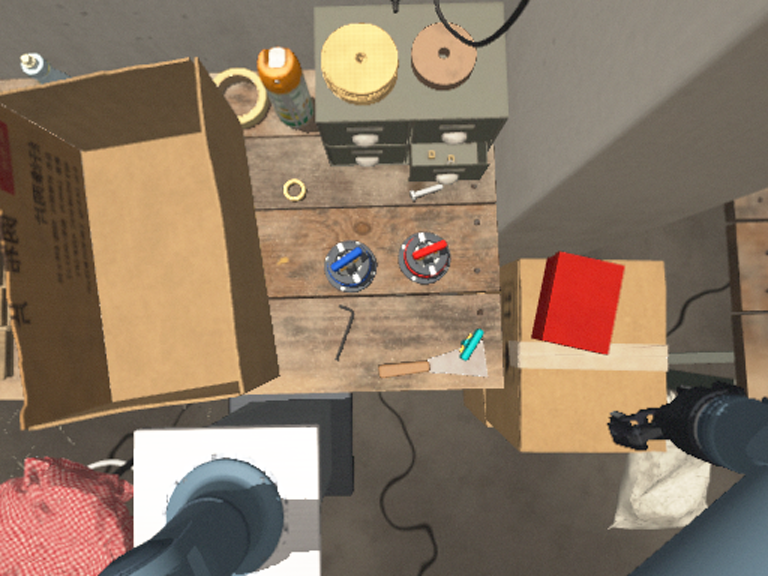

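View pics/s0.png

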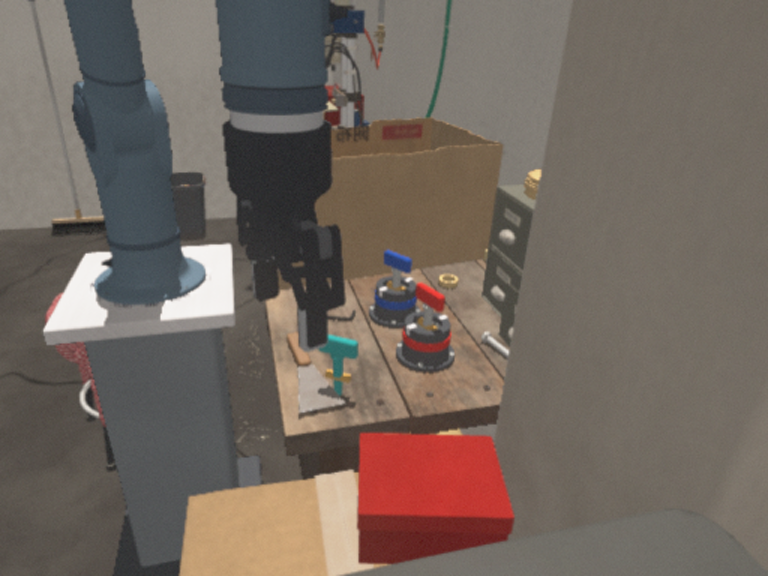

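The top picture (1.5x) shows the red key at (429,250) and the blue key at (348,260), each in its banded lock. A turquoise look-alike lies at (472,345). The job is the red one in the red-banded lock; I'll confirm it in a crop.

Run:
```python
from h import *
a=np.load("t0.npy")
save("t0c",a,(210,145,310,205),8)
h=cv2.cvtColor(a,cv2.COLOR_RGB2HSV)
def bar(m,z,l):
    ys,xs=np.nonzero(m); P=back("top",np.c_[xs,ys],z)[:,:2]
    c,(w,hh),ang=cv2.minAreaRect((P*1000).astype(np.float32)); u,s,v=np.linalg.svd(P-P.mean(0),full_matrices=False)
    print(l,len(xs),"pix",xs.mean().round(1),ys.mean().round(1),"c",np.round(c,1),"mean",(P.mean(0)*1000).round(1),w,hh,"axis",np.degrees(np.arctan2(v[0,1],v[0,0]))%180)
sub=np.zeros(a.shape[:2],bool);sub[145:205,210:310]=1
red=((h[...,0]<8)|(h[...,0]>172))&(h[...,1]>180)&(h[...,2]>150)&sub
n,L,st,_=cv2.connectedComponentsWithStats(red.astype(np.uint8)); i=1+st[1:,4].argmax(); bar(L==i,0.116,"red")
bl=(h[...,0]>105)&(h[...,0]<125)&(h[...,1]>180)&(h[...,2]>110)&sub
n,L,st,_=cv2.connectedComponentsWithStats(bl.astype(np.uint8)); i=1+st[1:,4].argmax(); bar(L==i,0.116,"blue")
wh=(h[...,1]<40)&(h[...,2]>170)&sub
n,L,st,ce=cv2.connectedComponentsWithStats(wh.astype(np.uint8))
for i in range(1,n):
    if st[i,4]>3: print("white",ce[i].round(1),st[i,4],back("top",ce[i],0.06).round(4))
for n in ("red_lock",):
    m=bot.cut_out("top",n)
```

```text
red 110 pix 286.3 165.9 c [ 436.1 -351.6] mean [ 436.2 -352.2] 11.7101411819458 54.52845764160156 axis 111.06335290643757
blue 102 pix 230.8 172.3 c [ 424.5 -222.9] mean [ 424.5 -223.1] 11.238274574279785 52.115455627441406 axis 123.48206228851757
white [280.9 157.6] 25 [[ 0.465  -0.3447  0.06  ]]
white [238.2 161.4] 5 [[ 0.4581 -0.2385  0.06  ]]
white [285.8 161.6] 5 [[ 0.4546 -0.3565  0.06  ]]
white [226.7 164.5] 24 [[ 0.4512 -0.2097  0.06  ]]
white [268.5 164. ] 6 [[ 0.4497 -0.3135  0.06  ]]
white [277.5 165. ] 4 [[ 0.4466 -0.3357  0.06  ]]
white [217.4 171.8] 5 [[ 0.4335 -0.1864  0.06  ]]
white [225.5 171.5] 4 [[ 0.4337 -0.2065  0.06  ]]
white [290.3 173.3] 9 [[ 0.4251 -0.3668  0.06  ]]
white [239.5 178. ] 4 [[ 0.4166 -0.2408  0.06  ]]
white [287.8 179.5] 23 [[ 0.4098 -0.36    0.06  ]]
white [237.1 185.1] 25 [[ 0.3992 -0.2346  0.06  ]]
white [275.5 185. ] 8 [[ 0.397  -0.3293  0.06  ]]
white [228.  191.7] 7 [[ 0.3834 -0.2117  0.06  ]]
```

View pics/t0c.png

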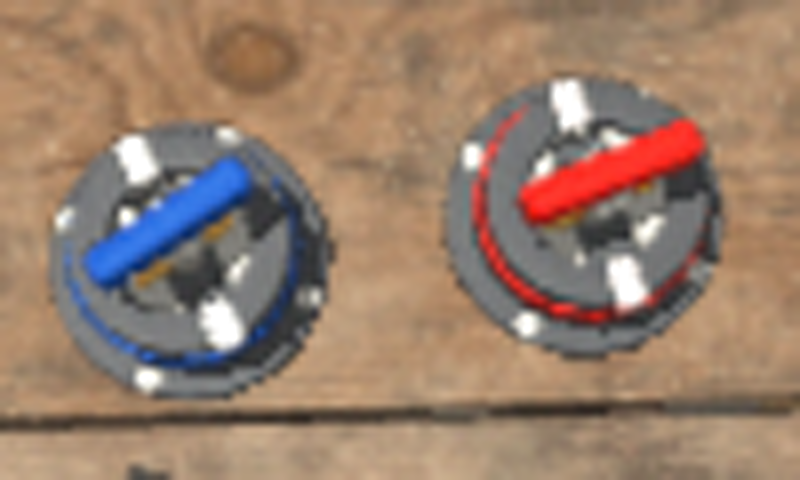

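Run:
```python
from h import *
def box(c,ang,l,w,h):
    a=np.radians(ang);x=np.array([np.cos(a),np.sin(a),0]);y=np.array([-x[1],x[0],0]);z=np.array([0,0,1])
    return [c+sx*l/2*x+sy*w/2*y+sz*h/2*z for sz in(-1,1) for sx,sy in((-1,-1),(1,-1),(1,1),(-1,1))]
E4=[(i,(i+1)%4) for i in range(4)]; E=E4+[(a+4,b+4) for a,b in E4]+[(i,i+4) for i in range(4)]
for n,crop in(("side",(240,160,320,250)),("top",(210,145,310,205))):
    im=np.load(n[0]+"0.npy"); f=7
    big=cv2.resize(im[crop[1]:crop[3],crop[0]:crop[2]],None,fx=f,fy=f,interpolation=cv2.INTER_CUBIC); raw=big.copy()
    def ln(P,col,pairs):
        q=((proj(n,P)-np.array(crop[:2])+.5)*f).astype(int)
        for i,j in pairs: cv2.line(big,tuple(map(int,q[i])),tuple(map(int,q[j])),col,1,cv2.LINE_AA)
    for c,k,l in(((.4374,-.3524),111,15.5),((.4255,-.2225),123.5,25.5)):
        ln(box(np.array([*c,.103]),k,.056,.012,.026),(0,255,0),E)
        for s in(1,-1):
            a=np.radians(l);ctr=np.array([c[0]+s*.0285*np.cos(a),c[1]+s*.0285*np.sin(a),.06]);ln(box(ctr,l,.013,.008,0),(255,0,255),E4)
        t=np.linspace(0,2*np.pi,41)
        for r,z in((.035,.06),(.022,.06),(.046,0)):
            ln(np.c_[c[0]+r*np.cos(t),c[1]+r*np.sin(t),0*t+z],(255,255,0),[(i,i+1) for i in range(40)])
    save("ov_"+n,np.hstack([big,raw]) if n=="side" else big, f=.7 if n=="side" else 1)
```

```text
(no output)
```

View pics/ov_side.png

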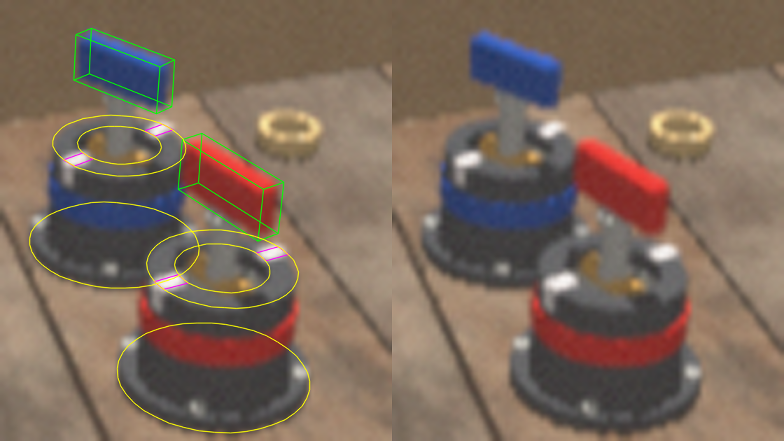

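View pics/ov_top.png

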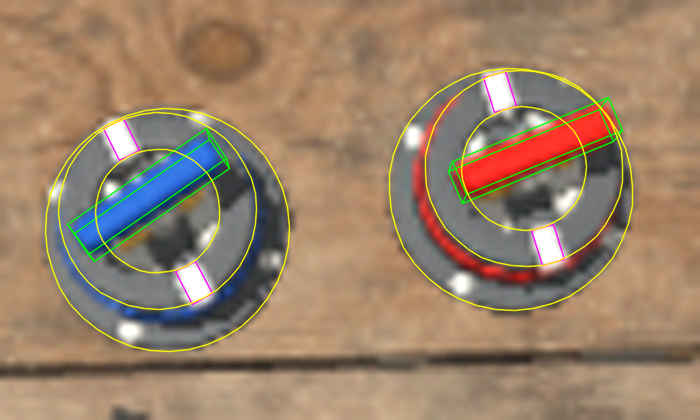

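Side (2 panels) and top overlays: the predicted marks fall on the white marks, and the predicted handle outlines match in slope. So the red handle is at about 111°, the marks are at about 15.5°, and the red lock is the one with the red band. Next I'll cross-check the axis with the side view and compute the move.

Run:
```python
from h import *
b=np.load("s0.npy");h=cv2.cvtColor(b,cv2.COLOR_RGB2HSV)
sub=np.zeros(b.shape[:2],bool);sub[185:225,262:305]=1
wh=(h[...,1]<50)&(h[...,2]>150)&sub
n,L,st,ce=cv2.connectedComponentsWithStats(wh.astype(np.uint8))
for i in range(1,n):
    if st[i,4]>3: print("white",ce[i].round(1),st[i,4],back("side",ce[i],0.06).round(4))
red=((h[...,0]<8)|(h[...,0]>172))&(h[...,1]>150)&(h[...,2]>80)
red[:,:265]=0;red[:185]=0;red[212:]=0;red[:,305:]=0
ys,xs=np.nonzero(red);print(xs.min(),xs.max(),ys.min(),ys.max(),xs.mean(),ys.mean())
print("handle centre from side z=.103",back("side",[(xs.min()+xs.max())/2,(ys.min()+ys.max())/2],.103), "pred pix",proj("side",[.4374,-.3524,.103]))
# triangulate handle silhouettes centre top vs side
tgt=np.array([.4374,-.3524,.084])
for z in(.19,.084):
    s=bot.sense();Rt=R.from_rotvec(s["tcp_rot"]).as_matrix();p=np.array(s["eef_pos"])
    print(z,"tool shift cm",(Rt.T@(np.array([*tgt[:2],z])-p)*100).round(2))
print("x axis yaw",np.degrees(np.arctan2(Rt[1,0],Rt[0,0])),Rt.round(3).tolist())
```

```text
white [271.9 185.9] 14 [[ 0.4512 -0.2092  0.06  ]]
white [278.5 206.5] 4 [[ 0.4341 -0.3164  0.06  ]]
white [295. 211.] 17 [[ 0.465  -0.3437  0.06  ]]
white [274.  217.1] 23 [[ 0.4091 -0.3601  0.06  ]]
278 295 189 206 286.5145631067961 197.30582524271844
handle centre from side z=.103 [[ 0.4376454 -0.3526362  0.103    ]] pred pix [[286.3594951  197.46031887]]
0.19 tool shift cm [ 30.16 -17.61   4.12]
0.084 tool shift cm [ 30.16 -17.61  14.72]
x axis yaw 18.669904907596475 [[0.947, 0.32, -0.0], [0.32, -0.947, 0.0], [-0.0, -0.0, -1.0]]
```

The centre agrees between both views and all features at (0.4374, -0.3522). I'll move to hover with the jaws across the handle (tool x at 111°).

arm_command(commands=[{"claw":1,"dx":15,"dy":-9,"dz":2,"az":-46},{"claw":1,"dx":15,"dy":-9,"dz":2,"az":-46},{"claw":1,"dx":15,"dy":-9,"dz":2,"az":-46},{"claw":1,"dx":15,"dy":-9,"dz":2,"az":-46},{"claw":1,"dx":30.16,"dy":-17.61,"dz":4.1,"az":-92.3},{"claw":1,"dx":30.16,"dy":-17.61,"dz":4.1,"az":-92.3},{"claw":1,"dx":30.16,"dy":-17.61,"dz":4.1,"az":-92.3},{"claw":1,"dx":30.16,"dy":-17.61,"dz":4.1,"az":-92.3},{"claw":1,"dx":30.16,"dy":-17.61,"dz":4.1,"az":-92.3},{"claw":1,"dx":30.16,"dy":-17.61,"dz":4.1,"az":-92.3},{"claw":1,"dx":30.16,"dy":-17.61,"dz":4.1,"az":-92.3},{"claw":1,"dx":30.16,"dy":-17.61,"dz":4.1,"az":-92.3},{"claw":1,"dx":30.16,"dy":-17.61,"dz":4.1,"az":-92.3},{"claw":1,"dx":30.16,"dy":-17.61,"dz":4.1,"az":-92.3},{"claw":1,"dx":30.16,"dy":-17.61,"dz":4.1,"az":-92.3},{"claw":1,"dx":30.16,"dy":-17.61,"dz":4.1,"az":-92.3}], squeeze=20)

```text
$.commands[0]: bad value
```

```bash
cat > st.py <<'E'
from h import *
s=bot.sense();Rt=R.from_rotvec(s["tcp_rot"]).as_matrix();p=np.array(s["eef_pos"])
print(s["time_s"],p.round(4),"yaw",np.degrees(np.arctan2(Rt[1,0],Rt[0,0])).round(2),"z",Rt[:,2].round(3),"F",np.round(s["contact_force"],2),"T",np.round(s["torque"],3),"w",round(s["width"],4),"q",np.round(s["joints"],2))
print("to axis (tool cm)",(Rt.T@(np.array([.4374,-.3523,.084])-p)*100).round(2))
E
python3 st.py
python3 - <<'E'
from h import *
a=bot.snapshot("top");b=bot.snapshot("side")
save("t1",a,(200,100,330,210),5);save("s1",b,(200,120,340,250),4)
E
```

```text
0.45 [ 0.208  -0.6158  0.2312] yaw 18.67 z [-0.  0. -1.] F [0.   0.05 0.13] T [0.037 0.01  0.   ] w 0.0852 q [ 1.15  0.38  0.04  1.6  -0.02  1.16 -0.05]
to axis (tool cm) [ 30.16 -17.61  14.72]
```

View pics/s1.png

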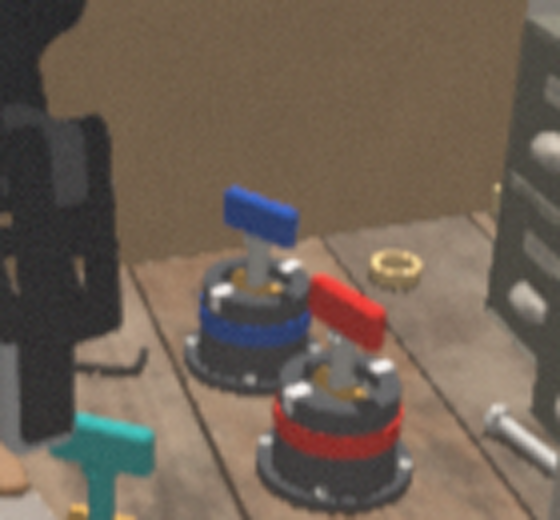

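View pics/t1.png

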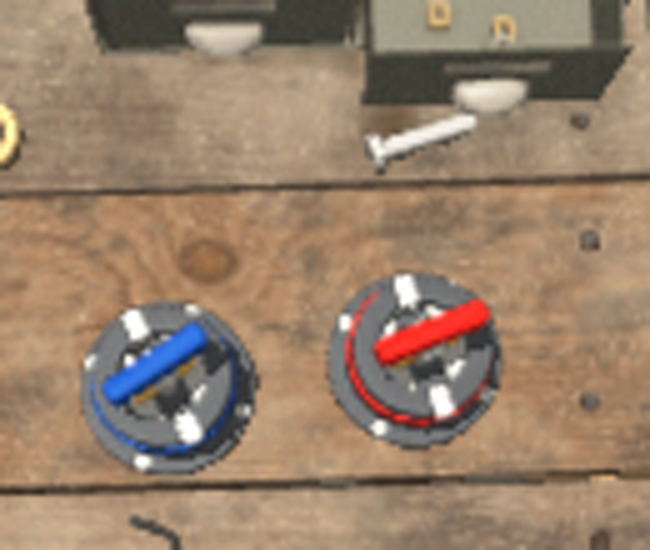

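The arm has not moved: the call was refused whole ("bad value"). I'll retry with every field given.

arm_command(commands=[{"claw":1.0,"dx":15.0,"dy":-9.0,"dz":2.0,"ax":0.0,"ay":0.0,"az":-46.0}], squeeze=20)

```text
time_s: 0.65
eef_pos: [0.2322, -0.5844, 0.2267]
tcp_rot: [3.051, 0.723, -0.009]
contact_force: [-0.1, -0.3, -0.2]
width: 0.0853
```

```bash
python3 st.py
```

```text
0.65 [ 0.2322 -0.5844  0.2267] yaw 26.67 z [-0.004 -0.007 -1.   ] F [-0.08 -0.32 -0.25] T [-0.033 -0.007 -0.032] w 0.0853 q [1.12 0.34 0.01 1.66 0.   1.13 0.02]
to axis (tool cm) [ 28.85 -11.59  14.01]
```

arm_command(commands=[{"claw":1.0,"dx":28.8,"dy":-11.6,"dz":3.5,"ax":0.0,"ay":0.0,"az":-84.0},{"claw":1.0,"dx":28.8,"dy":-11.6,"dz":3.5,"ax":0.0,"ay":0.0,"az":-84.0},{"claw":1.0,"dx":28.8,"dy":-11.6,"dz":3.5,"ax":0.0,"ay":0.0,"az":-84.0},{"claw":1.0,"dx":28.8,"dy":-11.6,"dz":3.5,"ax":0.0,"ay":0.0,"az":-84.0},{"claw":1.0,"dx":28.8,"dy":-11.6,"dz":3.5,"ax":0.0,"ay":0.0,"az":-84.0},{"claw":1.0,"dx":28.8,"dy":-11.6,"dz":3.5,"ax":0.0,"ay":0.0,"az":-84.0},{"claw":1.0,"dx":28.8,"dy":-11.6,"dz":3.5,"ax":0.0,"ay":0.0,"az":-84.0},{"claw":1.0,"dx":28.8,"dy":-11.6,"dz":3.5,"ax":0.0,"ay":0.0,"az":-84.0},{"claw":1.0,"dx":28.8,"dy":-11.6,"dz":3.5,"ax":0.0,"ay":0.0,"az":-84.0},{"claw":1.0,"dx":28.8,"dy":-11.6,"dz":3.5,"ax":0.0,"ay":0.0,"az":-84.0},{"claw":1.0,"dx":28.8,"dy":-11.6,"dz":3.5,"ax":0.0,"ay":0.0,"az":-84.0},{"claw":1.0,"dx":28.8,"dy":-11.6,"dz":3.5,"ax":0.0,"ay":0.0,"az":-84.0},{"claw":1.0,"dx":28.8,"dy":-11.6,"dz":3.5,"ax":0.0,"ay":0.0,"az":-84.0}])

```text
time_s: 1.95
eef_pos: [0.443, -0.3431, 0.1907]
tcp_rot: [1.776, 2.591, -0.0]
contact_force: [0.6, 0.7, 0.5]
width: 0.0854
```

```bash
python3 st.py
```

```text
1.95 [ 0.443  -0.3431  0.1907] yaw 111.15 z [ 0. -0. -1.] F [0.61 0.72 0.54] T [-0.051 -0.001 -0.019] w 0.0854 q [ 0.91  0.28 -0.37  1.84  0.12  1.04  0.86]
to axis (tool cm) [-0.66 -0.86 10.67]
```

arm_command(commands=[{"claw":1.0,"dx":-0.66,"dy":-0.86,"dz":1.0,"ax":0.0,"ay":0.0,"az":0.0},{"claw":1.0,"dx":-0.66,"dy":-0.86,"dz":3.0,"ax":0.0,"ay":0.0,"az":0.0},{"claw":1.0,"dx":-0.66,"dy":-0.86,"dz":5.5,"ax":0.0,"ay":0.0,"az":0.0},{"claw":1.0,"dx":-0.66,"dy":-0.86,"dz":8.0,"ax":0.0,"ay":0.0,"az":0.0},{"claw":1.0,"dx":-0.66,"dy":-0.86,"dz":10.0,"ax":0.0,"ay":0.0,"az":0.0},{"claw":1.0,"dx":-0.66,"dy":-0.86,"dz":10.6,"ax":0.0,"ay":0.0,"az":0.0},{"claw":1.0,"dx":-0.66,"dy":-0.86,"dz":10.6,"ax":0.0,"ay":0.0,"az":0.0}])

```text
time_s: 2.65
eef_pos: [0.4361, -0.352, 0.0831]
tcp_rot: [-1.773, -2.59, -0.0]
contact_force: [0.1, -0.2, -0.7]
width: 0.0856
```

```bash
python3 st.py;  python3 - <<'E'
from h import *
a=bot.snapshot("top");b=bot.snapshot("side")
save("t2",a,(200,100,330,210),5);save("s2",b,(200,120,340,250),4)
E
```

```text
2.65 [ 0.4361 -0.352   0.0831] yaw 111.21 z [-0.003  0.002 -1.   ] F [ 0.1  -0.21 -0.68] T [0.035 0.027 0.003] w 0.0856 q [ 0.89  0.42 -0.34  1.91  0.18  0.84  0.83]
to axis (tool cm) [-0.07  0.11 -0.09]
```

View pics/s2.png

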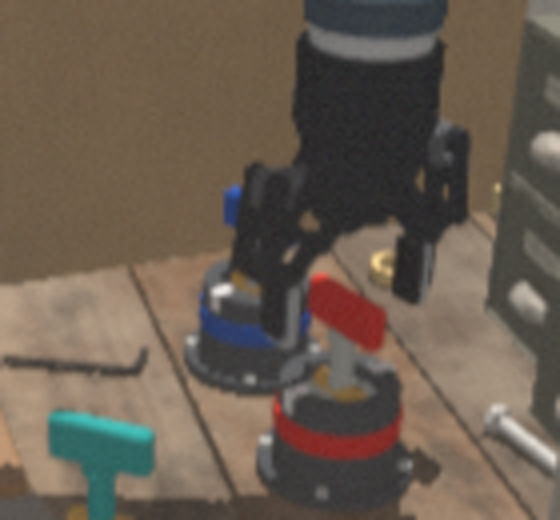

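View pics/t2.png

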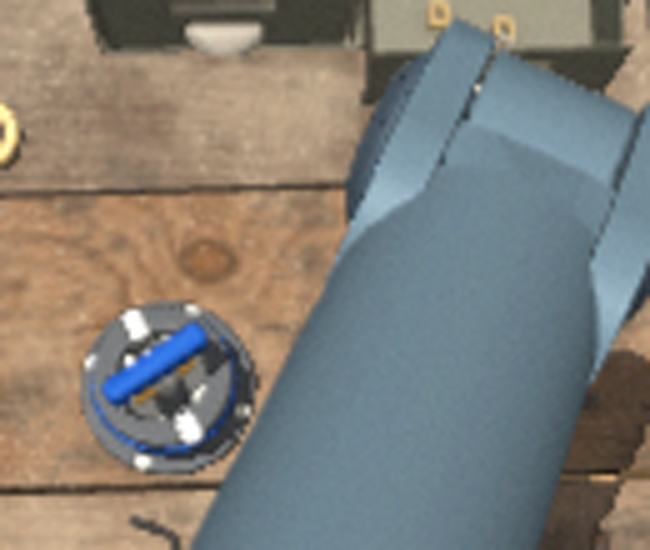

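The side view shows the jaws straddling the red handle at crop (345,310); the blue key is clear of the arm. I'll centre and close gently.

arm_command(commands=[{"claw":1.0,"dx":-0.07,"dy":0.1,"dz":0.0,"ax":0.0,"ay":0.0,"az":0.0},{"claw":0.5,"dx":-0.07,"dy":0.1,"dz":0.0,"ax":0.0,"ay":0.0,"az":0.0},{"claw":0.3,"dx":-0.07,"dy":0.1,"dz":0.0,"ax":0.0,"ay":0.0,"az":0.0},{"claw":0.2,"dx":-0.07,"dy":0.1,"dz":0.0,"ax":0.0,"ay":0.0,"az":0.0},{"claw":0.1,"dx":-0.07,"dy":0.1,"dz":0.0,"ax":0.0,"ay":0.0,"az":0.0},{"claw":0.0,"dx":-0.07,"dy":0.1,"dz":0.0,"ax":0.0,"ay":0.0,"az":0.0},{"claw":0.0,"dx":-0.07,"dy":0.1,"dz":0.0,"ax":0.0,"ay":0.0,"az":0.0},{"claw":0.0,"dx":-0.07,"dy":0.1,"dz":0.0,"ax":0.0,"ay":0.0,"az":0.0}], squeeze=20)

```text
time_s: 3.55
eef_pos: [0.4387, -0.3526, 0.0848]
tcp_rot: [1.773, 2.593, -0.0]
contact_force: [-0.2, -0.6, 2.1]
width: 0.0179
```

```bash
python3 st.py
```

```text
3.55 [ 0.4387 -0.3526  0.0848] yaw 111.26 z [ 0. -0. -1.] F [-0.21 -0.57  2.06] T [ 0.033  0.113 -0.011] w 0.0179 q [ 0.89  0.42 -0.34  1.91  0.18  0.84  0.83]
to axis (tool cm) [ 0.07 -0.11  0.08]
```

arm_command(commands=[{"claw":0.0,"dx":0.07,"dy":-0.1,"dz":0.0,"ax":0.0,"ay":0.0,"az":0.0},{"claw":0.0,"dx":0.07,"dy":-0.1,"dz":0.0,"ax":0.0,"ay":0.0,"az":0.0},{"claw":0.0,"dx":0.07,"dy":-0.1,"dz":0.0,"ax":0.0,"ay":0.0,"az":0.0}])

```text
time_s: 3.85
eef_pos: [0.4381, -0.3523, 0.0848]
tcp_rot: [1.773, 2.592, 0.001]
contact_force: [0.2, -0.4, 0.5]
width: 0.0181
```

```bash
python3 st.py
```

```text
3.85 [ 0.4381 -0.3523  0.0848] yaw 111.27 z [ 0.001 -0.    -1.   ] F [ 0.15 -0.35  0.49] T [-0.016 -0.241 -0.005] w 0.0181 q [ 0.89  0.42 -0.34  1.91  0.18  0.84  0.83]
to axis (tool cm) [ 0.03 -0.07  0.08]
```

Width is 18 mm where the handle is 12 mm, so I'll look before turning.

Run:
```python
from h import *
b=bot.snapshot("side");np.save("s3.npy",b)
save("s3",b,(255,160,315,240),8)
s=bot.sense();print(s["width"],s["torque"],s["time_s"])
```

```text
0.017925951975070988 [-0.07535917 -0.30347636 -0.03793311] 3.9
```

View pics/s3.png

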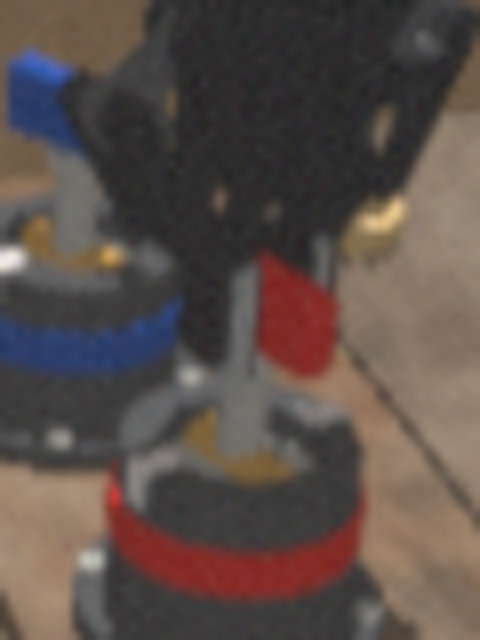

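The handle is between the pads and the torque is near zero, so the grip seems sound. I'll make a small gentle clockwise trial turn.

arm_command(commands=[{"claw":0.0,"dx":0.0,"dy":0.0,"dz":0.0,"ax":0.0,"ay":0.0,"az":4.0},{"claw":0.0,"dx":0.0,"dy":0.0,"dz":0.0,"ax":0.0,"ay":0.0,"az":8.0},{"claw":0.0,"dx":0.0,"dy":0.0,"dz":0.0,"ax":0.0,"ay":0.0,"az":12.0},{"claw":0.0,"dx":0.0,"dy":0.0,"dz":0.0,"ax":0.0,"ay":0.0,"az":16.0},{"claw":0.0,"dx":0.0,"dy":0.0,"dz":0.0,"ax":0.0,"ay":0.0,"az":20.0},{"claw":0.0,"dx":0.0,"dy":0.0,"dz":0.0,"ax":0.0,"ay":0.0,"az":20.0}])

```text
time_s: 4.5
eef_pos: [0.4377, -0.3523, 0.0848]
tcp_rot: [2.196, 2.246, -0.0]
contact_force: [0.8, 0.1, 1.7]
width: 0.0177
```

```bash
python3 st.py
python3 - <<'E'
from h import *
b=bot.snapshot("side");np.save("s4.npy",b)
save("s4",b,(255,160,315,240),8)
E
```

```text
4.5 [ 0.4377 -0.3523  0.0848] yaw 91.28 z [ 0. -0. -1.] F [0.83 0.14 1.74] T [-0.066 -0.15  -0.001] w 0.0177 q [ 0.83  0.41 -0.27  1.91  0.15  0.83  0.51]
to axis (tool cm) [-0.   -0.03  0.08]
```

View pics/s4.png

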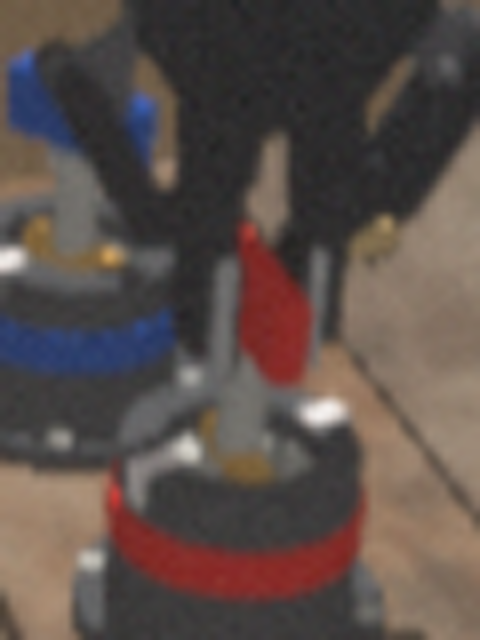

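```bash
cat > ov.py <<'E'
from h import *
def box(c,ang,l,w,h):
    a=np.radians(ang);x=np.array([np.cos(a),np.sin(a),0]);y=np.array([-x[1],x[0],0]);z=np.array([0,0,1])
    return [c+sx*l/2*x+sy*w/2*y+sz*h/2*z for sz in(-1,1) for sx,sy in((-1,-1),(1,-1),(1,1),(-1,1))]
E4=[(i,(i+1)%4) for i in range(4)]; E=E4+[(a+4,b+4) for a,b in E4]+[(i,i+4) for i in range(4)]
def panels(im,n,name,angs,crop,f=5,oz=.05,c=(.4374,-.3523)):
    out=[]
    for k in angs:
        big=cv2.resize(im[crop[1]:crop[3],crop[0]:crop[2]],None,fx=f,fy=f,interpolation=cv2.INTER_CUBIC)
        for P,col in((box(np.array([*c,oz+.053]),k,.056,.012,.026),(0,255,0)),(box(np.array([*c,oz+.004]),k,.036,.01,.008),(0,255,255))):
            q=((proj(n,P)-np.array(crop[:2])+.5)*f).astype(int)
            for i,j in E: cv2.line(big,tuple(map(int,q[i])),tuple(map(int,q[j])),col,1,cv2.LINE_AA)
        out.append(big)
    save(name,np.hstack(out))
E
python3 - <<'E'
from ov import *
panels(np.load("s4.npy"),"side","f4",[75,91,107],(265,175,310,225),5.5)
E
```

```text
(no output)
```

View pics/f4.png

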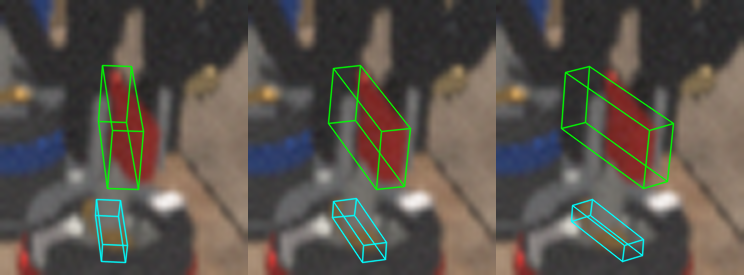

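The 91° outline fits, so the key turns with the jaws. I'll continue clockwise.

arm_command(commands=[{"claw":0.0,"dx":0.0,"dy":0.0,"dz":0.0,"ax":0.0,"ay":0.0,"az":4.0},{"claw":0.0,"dx":0.0,"dy":0.0,"dz":0.0,"ax":0.0,"ay":0.0,"az":8.0},{"claw":0.0,"dx":0.0,"dy":0.0,"dz":0.0,"ax":0.0,"ay":0.0,"az":12.0},{"claw":0.0,"dx":0.0,"dy":0.0,"dz":0.0,"ax":0.0,"ay":0.0,"az":16.0},{"claw":0.0,"dx":0.0,"dy":0.0,"dz":0.0,"ax":0.0,"ay":0.0,"az":20.0},{"claw":0.0,"dx":0.0,"dy":0.0,"dz":0.0,"ax":0.0,"ay":0.0,"az":24.0},{"claw":0.0,"dx":0.0,"dy":0.0,"dz":0.0,"ax":0.0,"ay":0.0,"az":28.0},{"claw":0.0,"dx":0.0,"dy":0.0,"dz":0.0,"ax":0.0,"ay":0.0,"az":32.0},{"claw":0.0,"dx":0.0,"dy":0.0,"dz":0.0,"ax":0.0,"ay":0.0,"az":36.0},{"claw":0.0,"dx":0.0,"dy":0.0,"dz":0.0,"ax":0.0,"ay":0.0,"az":40.0},{"claw":0.0,"dx":0.0,"dy":0.0,"dz":0.0,"ax":0.0,"ay":0.0,"az":44.0},{"claw":0.0,"dx":0.0,"dy":0.0,"dz":0.0,"ax":0.0,"ay":0.0,"az":44.0}])

```text
time_s: 5.75
eef_pos: [0.4373, -0.3529, 0.0848]
tcp_rot: [2.877, 1.26, -0.001]
contact_force: [-0.9, -1.4, 1.8]
width: 0.0179
```

```bash
python3 st.py
python3 - <<'E'
from ov import *
b=bot.snapshot("side");np.save("s5.npy",b)
panels(b,"side","f5",[32,47,62],(260,170,315,235),4.5)
E
```

```text
5.75 [ 0.4373 -0.3529  0.0848] yaw 47.32 z [ 0.    -0.001 -1.   ] F [-0.91 -1.41  1.75] T [-0.374 -0.085  0.031] w 0.0179 q [ 0.71  0.4  -0.12  1.92  0.06  0.82 -0.19]
to axis (tool cm) [ 0.05 -0.04  0.08]
```

View pics/f5.png

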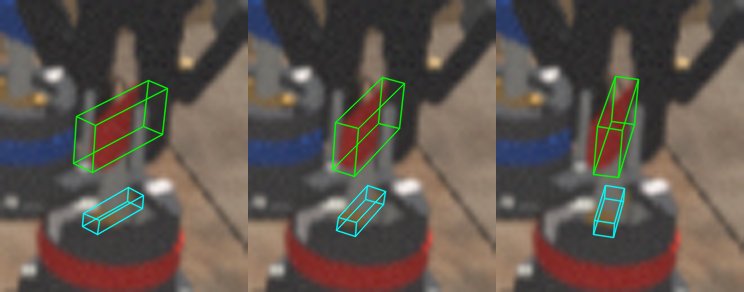

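The key follows (47° fits). Forces are about 2 N. On to the marks at 16°.

arm_command(commands=[{"claw":0.0,"dx":0.0,"dy":0.0,"dz":0.0,"ax":0.0,"ay":0.0,"az":4.0},{"claw":0.0,"dx":0.0,"dy":0.0,"dz":0.0,"ax":0.0,"ay":0.0,"az":8.0},{"claw":0.0,"dx":0.0,"dy":0.0,"dz":0.0,"ax":0.0,"ay":0.0,"az":12.0},{"claw":0.0,"dx":0.0,"dy":0.0,"dz":0.0,"ax":0.0,"ay":0.0,"az":16.0},{"claw":0.0,"dx":0.0,"dy":0.0,"dz":0.0,"ax":0.0,"ay":0.0,"az":20.0},{"claw":0.0,"dx":0.0,"dy":0.0,"dz":0.0,"ax":0.0,"ay":0.0,"az":24.0},{"claw":0.0,"dx":0.0,"dy":0.0,"dz":0.0,"ax":0.0,"ay":0.0,"az":28.0},{"claw":0.0,"dx":0.0,"dy":0.0,"dz":0.0,"ax":0.0,"ay":0.0,"az":31.0},{"claw":0.0,"dx":0.0,"dy":0.0,"dz":0.0,"ax":0.0,"ay":0.0,"az":31.0}])

```text
time_s: 6.7
eef_pos: [0.4371, -0.3529, 0.0844]
tcp_rot: [3.109, 0.447, -0.001]
contact_force: [1.1, -2.3, -0.8]
width: 0.0176
```

```bash
python3 st.py
python3 - <<'E'
from ov import *
b=bot.snapshot("side");np.save("s6.npy",b)
panels(b,"side","f6",[6,16,26],(260,170,315,235),4.5)
E
```

```text
6.7 [ 0.4371 -0.3529  0.0844] yaw 16.35 z [-0.    -0.001 -1.   ] F [ 1.14 -2.29 -0.8 ] T [-0.623 -0.138 -0.041] w 0.0176 q [ 0.62  0.4  -0.01  1.92  0.01  0.82 -0.69]
to axis (tool cm) [ 0.04 -0.05  0.04]
```

View pics/f6.png

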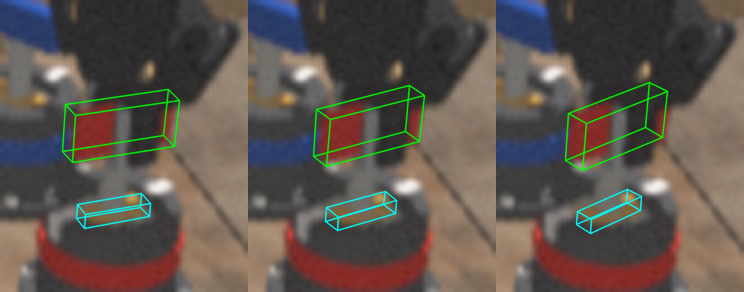

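Handle is at about 16–20°, along the marks. I'll lower gently 4 mm and check the force.

arm_command(commands=[{"claw":0.0,"dx":0.0,"dy":0.0,"dz":0.1,"ax":0.0,"ay":0.0,"az":0.0},{"claw":0.0,"dx":0.0,"dy":0.0,"dz":0.2,"ax":0.0,"ay":0.0,"az":0.0},{"claw":0.0,"dx":0.0,"dy":0.0,"dz":0.3,"ax":0.0,"ay":0.0,"az":0.0},{"claw":0.0,"dx":0.0,"dy":0.0,"dz":0.4,"ax":0.0,"ay":0.0,"az":0.0},{"claw":0.0,"dx":0.0,"dy":0.0,"dz":0.4,"ax":0.0,"ay":0.0,"az":0.0}])

```text
time_s: 7.25
eef_pos: [0.4375, -0.3524, 0.0806]
tcp_rot: [3.11, 0.445, 0.0]
contact_force: [1.1, -2.1, -0.4]
width: 0.0178
```

```bash
python3 st.py
```

```text
7.25 [ 0.4375 -0.3524  0.0806] yaw 16.27 z [ 0. -0. -1.] F [ 1.09 -2.06 -0.44] T [-0.766 -0.191 -0.008] w 0.0178 q [ 0.62  0.4  -0.01  1.93  0.01  0.81 -0.69]
to axis (tool cm) [-0.01 -0.01 -0.34]
```

No resistance, so it is entering the slot. I'll lower 7.5 mm more.

arm_command(commands=[{"claw":0.0,"dx":0.0,"dy":0.0,"dz":0.15,"ax":0.0,"ay":0.0,"az":0.0},{"claw":0.0,"dx":0.0,"dy":0.0,"dz":0.3,"ax":0.0,"ay":0.0,"az":0.0},{"claw":0.0,"dx":0.0,"dy":0.0,"dz":0.45,"ax":0.0,"ay":0.0,"az":0.0},{"claw":0.0,"dx":0.0,"dy":0.0,"dz":0.6,"ax":0.0,"ay":0.0,"az":0.0},{"claw":0.0,"dx":0.0,"dy":0.0,"dz":0.7,"ax":0.0,"ay":0.0,"az":0.0},{"claw":0.0,"dx":0.0,"dy":0.0,"dz":0.75,"ax":0.0,"ay":0.0,"az":0.0},{"claw":0.0,"dx":0.0,"dy":0.0,"dz":0.75,"ax":0.0,"ay":0.0,"az":0.0}])

```text
time_s: 7.95
eef_pos: [0.4375, -0.3522, 0.073]
tcp_rot: [3.11, 0.444, 0.0]
contact_force: [0.1, -2.6, 0.0]
width: 0.0178
```

```bash
python3 st.py
python3 - <<'E'
from ov import *
b=bot.snapshot("side");np.save("s7.npy",b)
panels(b,"side","f7",[16,22],(250,165,315,235),5,oz=.038)
E
```

```text
7.95 [ 0.4375 -0.3522  0.073 ] yaw 16.26 z [ 0. -0. -1.] F [ 0.13 -2.63  0.04] T [-0.817 -0.238 -0.006] w 0.0178 q [ 0.62  0.41 -0.01  1.93  0.01  0.8  -0.69]
to axis (tool cm) [-0.01  0.01 -1.1 ]
```

View pics/f7.png

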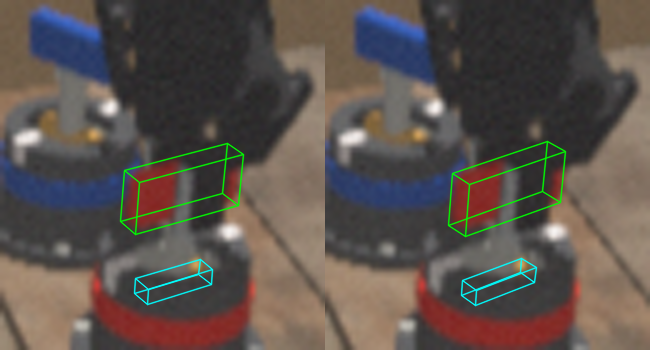

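Down with no side load. I'll release by opening part way, then look.

arm_command(commands=[{"claw":0.25,"dx":0.0,"dy":0.0,"dz":0.0,"ax":0.0,"ay":0.0,"az":0.0},{"claw":0.35,"dx":0.0,"dy":0.0,"dz":0.0,"ax":0.0,"ay":0.0,"az":0.0},{"claw":0.5,"dx":0.0,"dy":0.0,"dz":0.0,"ax":0.0,"ay":0.0,"az":0.0},{"claw":0.5,"dx":0.0,"dy":0.0,"dz":0.0,"ax":0.0,"ay":0.0,"az":0.0},{"claw":0.5,"dx":0.0,"dy":0.0,"dz":0.0,"ax":0.0,"ay":0.0,"az":0.0}])

```text
time_s: 8.5
eef_pos: [0.4374, -0.3517, 0.0729]
tcp_rot: [-3.109, -0.445, 0.001]
contact_force: [-0.6, -0.4, -0.3]
width: 0.0427
```

```bash
python3 st.py
python3 - <<'E'
from ov import *
b=bot.snapshot("side");np.save("s8.npy",b)
panels(b,"side","f8",[16,22],(250,165,315,235),5,oz=.038)
E
```

```text
8.5 [ 0.4374 -0.3517  0.0729] yaw 16.28 z [-0.     0.001 -1.   ] F [-0.55 -0.38 -0.34] T [ 0.065 -0.025 -0.026] w 0.0427 q [ 0.61  0.41 -0.01  1.93  0.01  0.8  -0.69]
to axis (tool cm) [-0.01  0.06 -1.11]
```

View pics/f8.png

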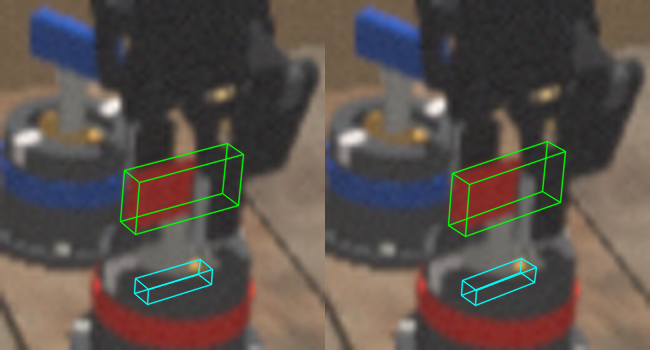

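Released, with the handle at home height. I'll retract straight up, then aside.

arm_command(commands=[{"claw":0.7,"dx":0.0,"dy":0.0,"dz":-1.0,"ax":0.0,"ay":0.0,"az":0.0},{"claw":0.7,"dx":0.0,"dy":0.0,"dz":-3.0,"ax":0.0,"ay":0.0,"az":0.0},{"claw":0.7,"dx":0.0,"dy":0.0,"dz":-6.0,"ax":0.0,"ay":0.0,"az":0.0},{"claw":0.7,"dx":0.0,"dy":0.0,"dz":-10.0,"ax":0.0,"ay":0.0,"az":0.0},{"claw":0.7,"dx":0.0,"dy":0.0,"dz":-13.0,"ax":0.0,"ay":0.0,"az":0.0},{"claw":0.7,"dx":-4.0,"dy":3.0,"dz":-14.0,"ax":0.0,"ay":0.0,"az":0.0},{"claw":0.7,"dx":-8.0,"dy":6.0,"dz":-14.0,"ax":0.0,"ay":0.0,"az":0.0},{"claw":0.7,"dx":-12.0,"dy":9.0,"dz":-14.0,"ax":0.0,"ay":0.0,"az":0.0},{"claw":0.7,"dx":-15.0,"dy":13.0,"dz":-14.0,"ax":0.0,"ay":0.0,"az":0.0},{"claw":0.7,"dx":-15.0,"dy":17.0,"dz":-14.0,"ax":0.0,"ay":0.0,"az":0.0},{"claw":0.7,"dx":-15.0,"dy":20.0,"dz":-14.0,"ax":0.0,"ay":0.0,"az":0.0},{"claw":0.7,"dx":-15.0,"dy":20.0,"dz":-14.0,"ax":0.0,"ay":0.0,"az":0.0}])

```text
time_s: 9.75
eef_pos: [0.3487, -0.5903, 0.2135]
tcp_rot: [3.108, 0.438, -0.0]
contact_force: [-0.9, 0.8, 0.4]
width: 0.0599
```

```bash
python3 st.py
python3 - <<'E'
from ov import *
b=bot.snapshot("side");a=bot.snapshot("top")
panels(b,"side","f9",[16,22],(240,160,320,235),4.5,oz=.038)
save("t9",a,(210,145,310,205),7.5)
panels(a,"top","g9",[16],(210,145,310,205),7,oz=.038)
for z in (.104,):
  h=cv2.cvtColor(a,cv2.COLOR_RGB2HSV);sub=np.zeros(a.shape[:2],bool);sub[145:205,210:310]=1
  for l,m in(("red",((h[...,0]<8)|(h[...,0]>172))&(h[...,1]>180)&(h[...,2]>150)&sub),("blue",(h[...,0]>105)&(h[...,0]<125)&(h[...,1]>180)&(h[...,2]>110)&sub)):
    n,L,st,_=cv2.connectedComponentsWithStats(m.astype(np.uint8)); i=1+st[1:,4].argmax();ys,xs=np.nonzero(L==i)
    P=back("top",np.c_[xs,ys],.104 if l=="red" else .116)[:,:2];v=np.linalg.svd(P-P.mean(0),full_matrices=False)[2]
    print(l,len(xs),P.mean(0).round(4),np.degrees(np.arctan2(v[0,1],v[0,0]))%180)
E
```

```text
9.75 [ 0.3487 -0.5903  0.2135] yaw 16.06 z [ 0.    -0.003 -1.   ] F [-0.87  0.83  0.43] T [ 0.045 -0.043 -0.043] w 0.0599 q [ 0.89  0.46  0.12  1.53 -0.06  1.15 -0.27]
to axis (tool cm) [ 15.11 -20.46  12.87]
red 109 [ 0.4355 -0.3501] 15.538846872347023
blue 104 [ 0.4244 -0.2231] 123.41903740037412
```

View pics/f9.png

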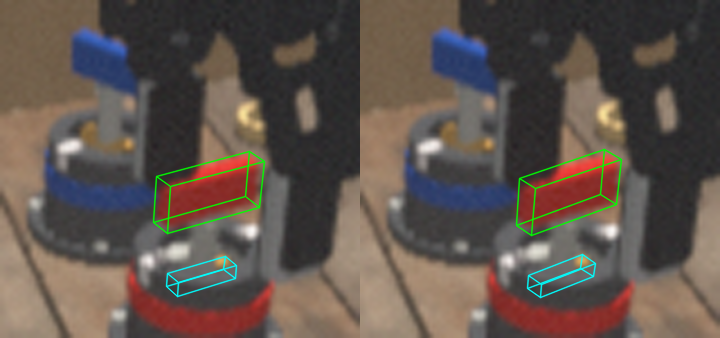

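View pics/t9.png

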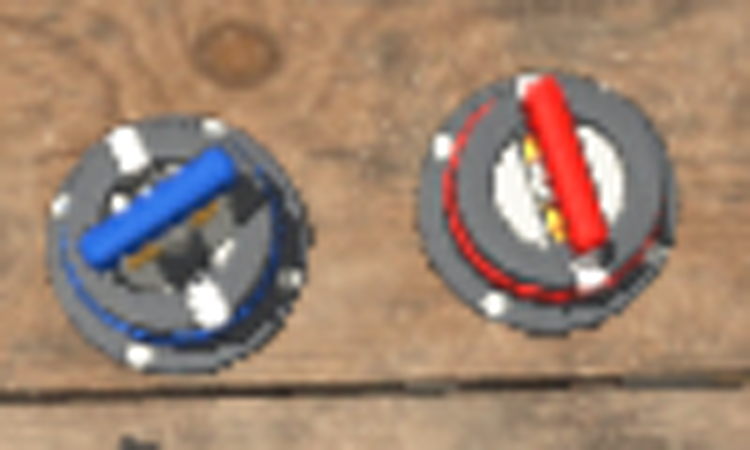

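Top view: red handle is in line with the white marks at crop (530,85) and (592,275), at 15.5°. Blue is unchanged at 123.4°. I'll move the arm clear of the side view to confirm the drop.

arm_command(commands=[{"claw":0.7,"dx":-4.0,"dy":0.0,"dz":-2.0,"ax":0.0,"ay":0.0,"az":0.0},{"claw":0.7,"dx":-8.0,"dy":0.0,"dz":-2.0,"ax":0.0,"ay":0.0,"az":0.0},{"claw":0.7,"dx":-11.0,"dy":0.0,"dz":-2.0,"ax":0.0,"ay":0.0,"az":0.0},{"claw":0.7,"dx":-13.0,"dy":0.0,"dz":-2.0,"ax":0.0,"ay":0.0,"az":0.0},{"claw":0.7,"dx":-13.0,"dy":0.0,"dz":-2.0,"ax":0.0,"ay":0.0,"az":0.0}])

```text
time_s: 10.35
eef_pos: [0.2195, -0.6228, 0.2339]
tcp_rot: [3.111, 0.435, -0.004]
contact_force: [-0.6, -0.2, -0.0]
width: 0.0602
```

```bash
python3 st.py
python3 - <<'E'
from ov import *
b=bot.snapshot("side")
panels(b,"side","h38",[16],(255,170,315,235),6,oz=.038)
panels(b,"side","h50",[16],(255,170,315,235),6,oz=.050)
x=cv2.imread("pics/h38.png");y=cv2.imread("pics/h50.png");cv2.imwrite("pics/h.png",np.hstack([x,y]))
h=cv2.cvtColor(b,cv2.COLOR_RGB2HSV)
red=((h[...,0]<8)|(h[...,0]>172))&(h[...,1]>150)&(h[...,2]>80)
red[:,:265]=0;red[:185]=0;red[:,310:]=0
n,L,st,ce=cv2.connectedComponentsWithStats(red.astype(np.uint8))
print(st[1:],ce[1:])
for oz in(.038,.05):
  q=proj("side",box(np.array([.4374,-.3523,oz+.053]),16,.056,.012,.026));print(oz,q.min(0),q.max(0))
E
```

```text
10.35 [ 0.2195 -0.6228  0.2339] yaw 15.9 z [-0.002 -0.    -1.   ] F [-0.59 -0.16 -0.02] T [-0.007  0.012  0.03 ] w 0.0602 q [ 1.04  0.4   0.16  1.57 -0.07  1.17 -0.07]
to axis (tool cm) [ 28.4  -20.04  14.93]
[[ 275  195   22   15  229]
 [ 269  221   32   14  153]
 [ 265  289   45   85 3609]] [[285.61135371 201.60262009]
 [284.0130719  229.39215686]
 [286.50429482 329.19866999]]
0.038 [273.62200676 193.25213046] [298.18326378 211.33714062]
0.05 [273.95195664 188.52525533] [298.68579279 206.60531705]
```

View pics/h.png

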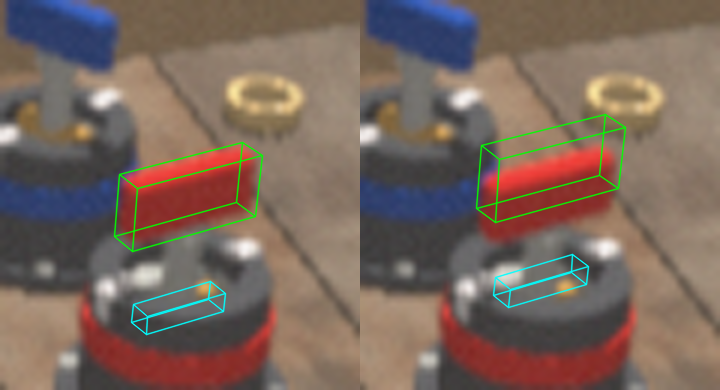

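The home outline (left panel) fits the handle and the un-dropped one (right) does not. The red rows at 195–210 are centred on the home prediction of 193–211. I'm handing in.

```bash
python3 -c "
from cell import bot
print(bot.job_done())"
```

```text
the job is handed in; nothing more can be done
None
```

I turned the red key about 95° clockwise until its handle lined up with the white marks. I then lowered it 12 mm into the slot with almost no resistance, let go and moved the arm clear. It finished at about 10.4 s of the 42 s, with forces of only 2 to 3 N in every reading I took.

**Last checks:**
- **Red key:** the handle is at 15.5° and the marks at about 15.5 to 16°. In the side view its height matches fully home.
- **Blue key:** unchanged within measurement, at 123.5° before and 123.4° after, in the same place to 0.1 mm.
- **Robot:** the gripper is away from the keys, touching nothing.

**Things that disagreed:**
- **Start angle:** the red handle started about 95° counter-clockwise of the marks, not the stated 40 to 80°. I followed the images.
- **Grip width:** the gripper read 18 mm on the 12 mm handle. The pictures showed the key turning with the jaws.
- **Refused call:** my first move call was refused for missing fields; nothing moved.

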